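# Fit the four-hole burner on its bench studs

## Task

At the glass-bead bench, take the upright burner whose square blue foot has four holes, turn it so that its holes match the four studs of the dark mount plate, and lower it over the studs until its foot sits flat on the plate. Keep hold of it while it goes onto the studs rather than dropping it, then let go and back off. Leave the burner with the two-hole foot where it is.

Things in the scene. Friction and masses are not known exactly. Their poses are not given: they have to be found in the camera images.
- burner: Burner to fit, loose, 0.45 kg, upright: square blue foot 124 mm, 8 mm thick, four 30 mm through holes centred at x, y = +-37 mm (axes parallel to its edges); in its middle a dark collar to 34 mm height, then a brass tube 28 mm across up to 85 mm (top), to be gripped from above. Origin: centre of foot's underside; z up. Fits in any quarter turn.
- other_burner: The wrong burner, loose, to be left alone: same blue foot (124 mm square, 8 mm thick), collar and brass tube (28 mm across, top at 85 mm), but only two 30 mm holes, at x = +-37 mm, y = 0. Origin: centre of the foot's underside; z up.
- mount: Dark steel plate fixed to the table, 130 mm square, 8 mm thick; four bright upright studs at x, y = +-37 mm (axes parallel to its edges), 10 mm across, tops 38 mm above the table (last 9 mm tapered). Origin: centre of its underside, at table height; z up. A seated burner's underside lies 8 mm above it, with 10 mm of play round each stud.
Things that resemble listed ones, but are neither listed nor needed, are in the scene too. Leave any green look-alike of the burner alone. Leave any red look-alike of the mount alone.

How it is judged (in metres and radians):
On the way:
1. The four-hole burner, still held, is lowered over the studs: its foot less than 20 mm above the plate, below the stud tops (z of burner in the frame of mount below 0.028 m and horizontal distance between burner and mount below 0.018 m and angle between burner's own z axis and vertical below 0.2 rad and contact force between the fingers and burner above 0.5 N), for 0.05 s.
At the end, for the whole second after the job is handed in: The four-hole burner rests flat on the mount plate (foot within 4 mm of the plate's top, tilt under 0.06 rad), all four studs in its holes (centre within 18 mm of the mount's, edges within 0.3 rad of parallel in any quarter turn), at rest; the two-hole burner is within 30 mm of where it stood (z of burner in the frame of mount between 0.004 and 0.012 m and horizontal distance between burner and mount below 0.018 m and angle between burner's own z axis and vertical below 0.06 rad and (angle between the x axis of burner and the x axis of mount, either way round below 0.3 rad or angle between the x axis of burner and the y axis of mount, either way round below 0.3 rad) and linear speed of burner below 0.02 m/s and distance of other_burner from where it was at the start of the episode below 0.03 m); the robot touches nothing.
It fails at once if the two-hole burner is moved more than 30 mm (distance of other_burner from where it was at the start of the episode above 0.03 m).
It fails at once if the four-hole burner is tipped over (angle between burner's own z axis and vertical above 0.6 rad).
It also fails if it takes over 38 s, if anything falls off the work surface, if the arm or the gripper's body presses on something with over 40 N, if the wrist force passes 120 N, or if a joint passes its speed limit or range.

## Robot

A 6-joint arm with a two-finger parallel gripper is mounted at the origin on the work surface. World frame = base frame: x ahead of the robot, y to its left, z up, the work surface at z = 0. Lengths are in mm, angles in rad, forces in N, time in s.
With the tool pointing down it reaches from about 275 to 825 mm from the base axis. Payload 5.2 kg.
Tool frame: the origin (TCP) lies at the very end of the fingers, on their centre line; the grasp point (between the pads) lies 19 mm behind it; z points along the fingers, y is the direction in which the jaws open and shut (so a half turn about z gives the same grasp; the last joint's range is limited). The gripper opens to 93 mm and grips with 3 to 60 N. Pads are 15 mm wide; open, the fingers measure 128 mm over their backs; the gripper's body (75 mm by 188 mm) begins 65 mm behind the grasp point.
Start: joints at [1.146, 0.259, 1.535, -0, 1.348, -0.203], TCP at [120.969, 536.536, 218.653] pointing down, gripper open.
Joint ranges: [-3.14, 3.14], [-0.91, 2.08], [0.19, 2.58], [-1.22, 4.36], [0.22, 2.71], [-3.12, 3.12]. Speed limits (rad/s): [2.57, 2.57, 3.14, 3.14, 3.14, 3.14].

## Interface

Orientations are given as [roll, pitch, yaw] about the fixed x, y, z axes, in that order (R = Rz(yaw) Ry(pitch) Rx(roll)).
In Python, from bench import robot gives the robot as it stands. The module is installed in compiled form; this text tells all that it offers. Calls block until the motion is done:
- robot.move_ptp(position, orientation): joint-space move of the TCP to a pose.
- robot.move_linear(position, ori=None, speed=150, f_stop=None): straight line of the TCP; ori=None keeps the orientation; speed is the mean speed in mm/s. With f_stop (N) it stops when the force on the tool has changed by that much, and returns True; else False.
- robot.move_j(angles): joint-space move.
- robot.move_gripper(opening): opening from 0.0 (shut) to 1.0 (fully open); the grip force is fixed at half the most; returns when the fingers have stopped.
- robot.sleep(seconds).
- robot.inverse_kinematics(position, orientation): joint angles nearest the present ones, or None.
- robot.get_image(name): name is "side" or "top" or "wrist"; returns a dict with "img" (480x640x3 uint8, blue, green, red), "fovy" (degrees; the focal length in pixels is half the picture's height over the tangent of half this angle, whatever the lens; pixels are square), "cx", "cy" (the principal point, pixels), "eye" and "orientation" of the camera in the world. Camera axes: x right, y down, z forward; pixel columns grow to the right and rows downward; lengths in mm; the calibration is good to about 2 mm. A picture is of the moment at which its call begins. There is no depth.
A pose or a line that the arm cannot do raises robot.MotionError and nothing moves.
- robot.hand_in(): hands the job in, once; it reports no verdict.
Readings, each from a call of its own:
- robot.current_t(): time.
- robot.current_qpos(): joint angles.
- robot.current_joint_vel(): joint speeds.
- robot.current_joint_efforts(): joint torques, N m.
- robot.current_tcp_pos(): TCP position.
- robot.current_eef_rot(): TCP orientation.
- robot.current_contact_force(): force on the tool from outside, world axes, zero at the start.
- robot.current_ft_torque(): the same for the moment, N m.
- robot.current_gripper_width(): opening from 0.0 (shut) to 1.0 (fully open).
Only numpy, scipy, OpenCV 4.12 (cv2) and the standard library are available. Lean on these libraries where they do the work, as an engineer would, in place of code of your own. Each camera call takes 0.05 s, during which the arm holds its last target. There are 200 camera calls.

## Working session

There is one attempt and no reset: what is moved stays moved. The work goes in short steps, each a Python script; the robot and the scene stay as the last script left them, time stands still between calls to the robot, and variables do not carry over. Pictures are saved under pics/ and viewed, about 8 in all and at most 12, crops included, and the job is handed in when it is done.

```bash
mkdir -p pics; python3 - <<'E'
from bench import robot
import cv2
for n in("top","side"):
    d=robot.get_image(n); cv2.imwrite(f"pics/{n}0.png",d["img"]); print(n,d["fovy"],d["cx"],d["cy"],d["eye"],d["orientation"])
print(robot.current_t(),robot.current_eef_rot())
E
```

```text
top 46.8588647003996 313.48684747338524 238.37820107908883 [ 211.38571526   16.49687286 1115.52515807] [-2.93285865 -0.00327532 -1.50676227]
side 47.01676236530586 325.7305782472578 237.76900850092244 [ 389.95392668 -909.54961677  541.99091325] [-2.08566973 -0.00934133 -0.04096124]
0.1 [-3.13996406e+00 -3.48163550e-04  2.91974244e+00]
```

View pics/top0.png

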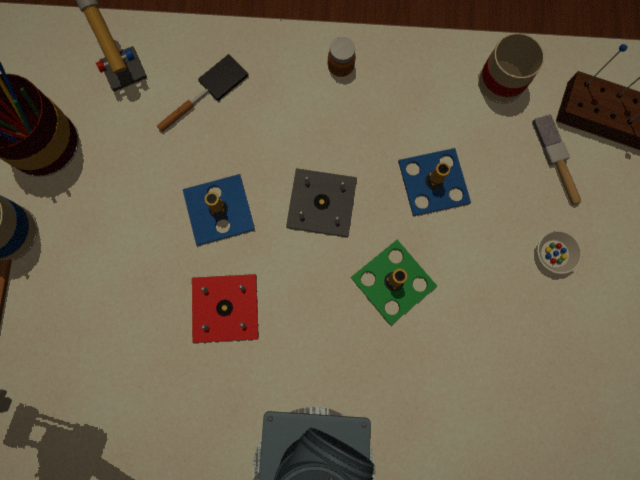

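View pics/side0.png

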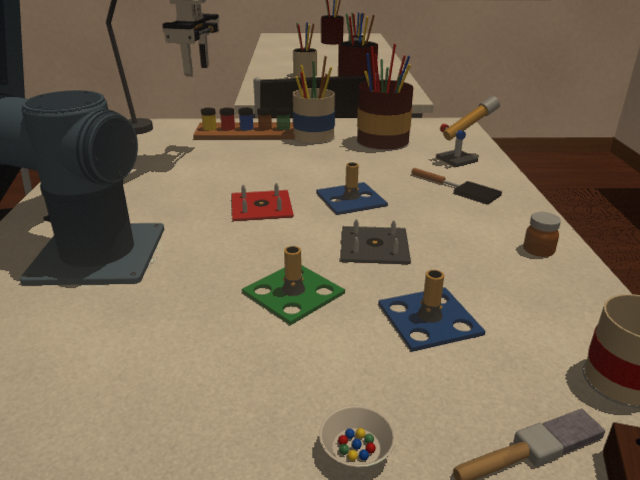

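Top view: the four-hole burner is at about (435,182), the mount at (322,203), the two-hole burner at (218,210). The green and red look-alikes are at (394,282) and (225,308). Next step is to measure the target positions from this picture.

```bash
cat > h.py <<'E'
import numpy as np, cv2
from scipy.spatial.transform import Rotation as R
def cast(d,px,z):
    px=np.atleast_2d(px).astype(float); f=240/np.tan(np.radians(d["fovy"])/2)
    r=np.c_[(px[:,0]-d["cx"])/f,(px[:,1]-d["cy"])/f,np.ones(len(px))]@R.from_euler("xyz",d["orientation"]).as_matrix().T
    e=np.array(d["eye"]); return (e+r*((z-e[2])/r[:,2])[:,None])[:,:2]
def project(d,p):
    f=240/np.tan(np.radians(d["fovy"])/2)
    c=(np.array(p,float)-d["eye"])@R.from_euler("xyz",d["orientation"]).as_matrix()
    return c[:2]/c[2]*f+[d["cx"],d["cy"]]
def masks(d):
    h=cv2.cvtColor(d["img"],cv2.COLOR_BGR2HSV)
    return dict(blue=cv2.inRange(h,(98,120,40),(125,255,255)),dark=cv2.inRange(h,(0,0,25),(180,90,105)))
def square(d,mask,near,z,rad=60):
    """world centre, yaw (mod 90deg), sides of the square foot/plate nearest to pixel 'near'"""
    m=np.zeros_like(mask); cv2.circle(m,tuple(map(int,near)),rad,255,-1); m&=mask
    m=cv2.morphologyEx(m,cv2.MORPH_OPEN,np.ones((3,3)))
    c=max(cv2.findContours(m,cv2.RETR_EXTERNAL,cv2.CHAIN_APPROX_NONE)[0],key=cv2.contourArea)
    w=cast(d,c[:,0,:],z).astype(np.float32)
    (x,y),s,a=cv2.minAreaRect(w)
    a=(a+45)%90-45
    return np.array([x,y]),np.radians(a),s
E
python3 - <<'E'
from bench import robot
from h import *
d=robot.get_image("top"); m=masks(d)
for k,c,p in(("burner","blue",(435,182)),("mount","dark",(322,203)),("other","blue",(218,210))):
    print(k,*square(d,m[c],p,8,48))
E
```

```text
burner [ 584.07617188 -215.734375  ] 0.28559236858354 (122.07328033447266, 122.1888656616211)
mount [522.47515869  16.2629776 ] -0.08910684007101574 (130.67910766601562, 133.1226348876953)
other [494.84356689 228.5113678 ] 0.3432546664527449 (122.71817779541016, 121.36952209472656)
```

```bash
python3 - <<'E'
from bench import robot
from h import *
robot.move_ptp([584,-216,230],[np.pi,0,1.57])
print(robot.current_t(),robot.current_tcp_pos(),robot.current_eef_rot(),robot.current_qpos())
d=robot.get_image("wrist"); cv2.imwrite("pics/w1.png",d["img"])
p=project(d,[584,-216,8]); print(d["eye"],d["orientation"],p,project(d,[584,-216,85]))
try: print(square(d,masks(d)["blue"],p,8,300))
except Exception as e: print(e)
E
```

```text
3.2417 [ 584.27063887 -215.05819601  230.08293316] [ 3.14143977e+00 -1.65392944e-04  1.57136910e+00] [-5.31740048e-01  3.82977576e-01  1.33121630e+00  2.22386287e-04
  1.42735099e+00 -5.32344592e-01]
[ 583.5698499  -131.33262909  397.39787586] [ 2.84110380e+00 -2.89768159e-04  5.47831176e-04] [328.02631638 202.18659987] [328.10673116 220.39936936]
(array([ 585.27764893, -214.61225891]), np.float64(0.28215868841107355), (122.09431457519531, 122.2323226928711))
```

View pics/w1.png

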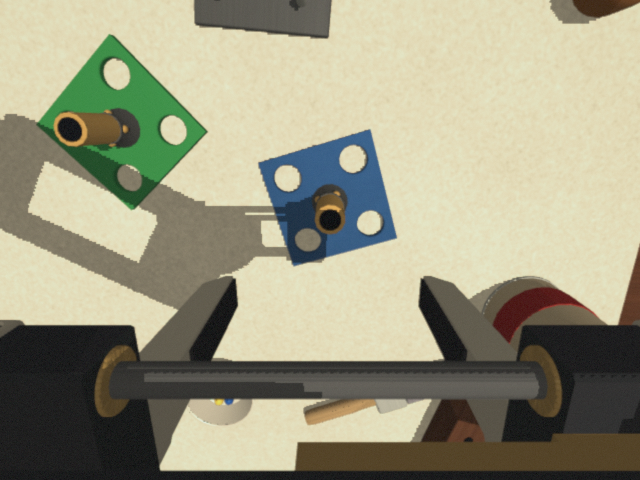

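Wrist view: the four-hole burner is at about (328,200), with the fingers straddling it. It agrees with the top view to within about 1.5 mm, so I can grasp, lift and measure the mount and held foot from near.

```bash
python3 - <<'E'
from bench import robot
from h import *
O=[np.pi,0,1.57]
print(robot.move_linear([584.8,-215.2,52],O,speed=130,f_stop=15))
robot.move_gripper(0.0); print("w",robot.current_gripper_width(),robot.current_tcp_pos())
robot.move_linear([584.8,-215.2,130],O,speed=80)
robot.move_ptp([535,-110,170],[np.pi,0,1.57-.375])
t=robot.current_tcp_pos(); print(robot.current_t(),t,robot.current_eef_rot(),robot.current_gripper_width(),robot.current_contact_force())
d=robot.get_image("wrist"); cv2.imwrite("pics/w2.png",d["img"])
z=t[2]-52+8
pb=project(d,[*t[:2],z]); pm=project(d,[522.5,16.3,8]); print(pb,pm)
m=masks(d)
print(square(d,m["blue"],pb,z,200)); print(square(d,m["dark"],pm,8,110))
E
```

```text
False
w 0.2971303253852063 [ 585.0940821  -215.24158966   52.05279102]
7.525 [ 534.91633231 -109.45883983  170.1581713 ] [3.14092027e+00 3.47170166e-04 1.19692087e+00] 0.29439373043674766 [-0.00461326 -0.99951173 -4.49735263]
[329.10634328 260.39178317] [261.2222902   86.29134042]
(array([ 533.77410889, -109.28009033]), np.float64(-0.08951816530137847), (124.2624740600586, 123.82617950439453))
(array([516.59832764,  18.6704216 ]), np.float64(-0.08992509631594259), (128.7667999267578, 111.22048950195312))
```

View pics/w2.png

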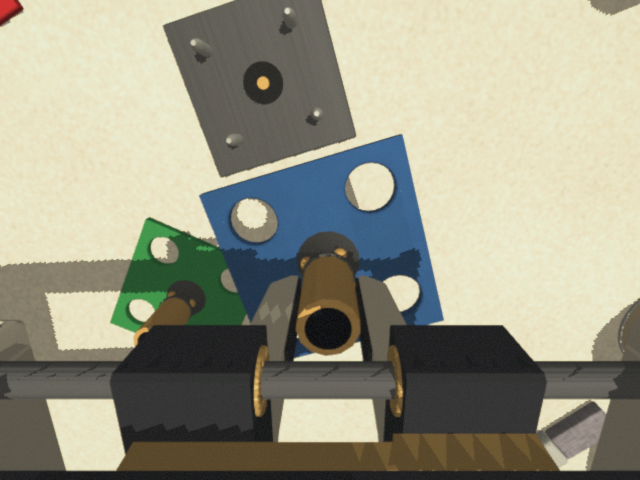

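Wrist view: the held burner is level and its edges are parallel to the mount (-0.090 against -0.090 rad). The mount's centre dot is at (263,83), where (261,86) was predicted. Now to move over it, descend with a force stop and check before letting go.

```bash
python3 - <<'E'
from bench import robot
from h import *
O=list(robot.current_eef_rot()); O=[np.pi,0,1.57-.375]
d=robot.get_image("wrist"); c=cast(d,[263,83],8)[0]; print("dot",c)
M=(c+np.array([522.5,16.3]))/2
x,y=M+[1.0,-.2]
robot.move_ptp([x,y,130],O)
robot.move_linear([x,y,94],O,speed=80)
t=robot.current_tcp_pos(); z=t[2]-44
d=robot.get_image("wrist")
print(t,square(d,masks(d)["blue"],project(d,[*t[:2],z]),z,200))
print(robot.move_linear([x,y,59.5],O,speed=35,f_stop=8))
t=robot.current_tcp_pos(); z=t[2]-44
print(robot.current_t(),t,robot.current_contact_force(),robot.current_gripper_width())
d=robot.get_image("wrist"); cv2.imwrite("pics/w3.png",d["img"])
print(square(d,masks(d)["blue"],project(d,[*t[:2],16]),16,200))
cv2.imwrite("pics/s3.png",robot.get_image("side")["img"][150:330,250:530].repeat(2,0).repeat(2,1))
E
```

```text
dot [525.32566314  17.36405375]
[525.18837198  16.12470896  94.04727117] (array([524.18963623,  16.520401  ]), np.float64(-0.09270410491344026), (124.55348205566406, 123.4594497680664))
True
9.7833 [524.44233948  16.69408836  59.99927789] [-0.22660001  0.028101    6.55788854] 0.29232098629740405
(array([523.69897461,  17.05305481]), np.float64(-0.09066705299563865), (124.46205139160156, 123.68168640136719))
```

View pics/w3.png

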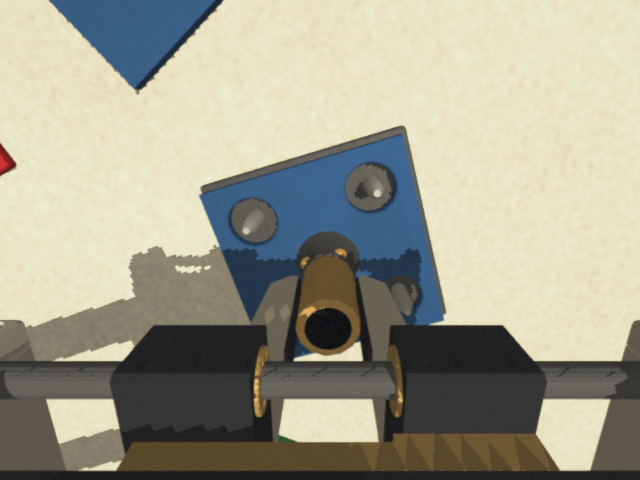

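View pics/s3.png

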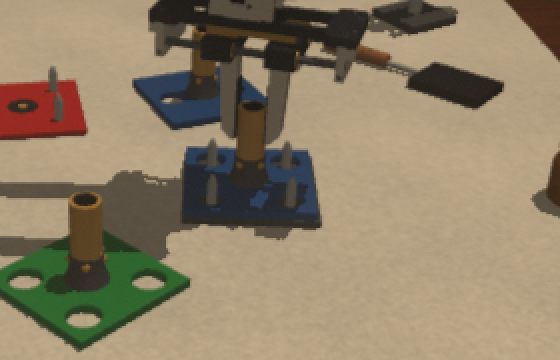

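The wrist and side views both show the burner seated flat, with the studs standing in its holes. Releasing and backing off.

```bash
python3 - <<'E'
from bench import robot
from h import *
robot.move_gripper(0.8)
t=robot.current_tcp_pos()
robot.move_linear([t[0],t[1],190],speed=120)
robot.move_ptp([380,30,280],[np.pi,0,1.57])
robot.sleep(.3)
d=robot.get_image("top"); m=masks(d)
cv2.imwrite("pics/t4.png",d["img"])
w=robot.get_image("side"); cv2.imwrite("pics/s4.png",w["img"][100:400,200:560])
print(robot.current_t(),square(d,m["blue"],(322,203),16,45),square(d,m["blue"],(218,210),8,48),robot.current_contact_force())
E
```

```text
Traceback (most recent call last):
  File "h.py", line 18, in square
    c=max(cv2.findContours(m,cv2.RETR_EXTERNAL,cv2.CHAIN_APPROX_NONE)[0],key=cv2.contourArea)
ValueError: max() iterable argument is empty
```

View pics/t4.png

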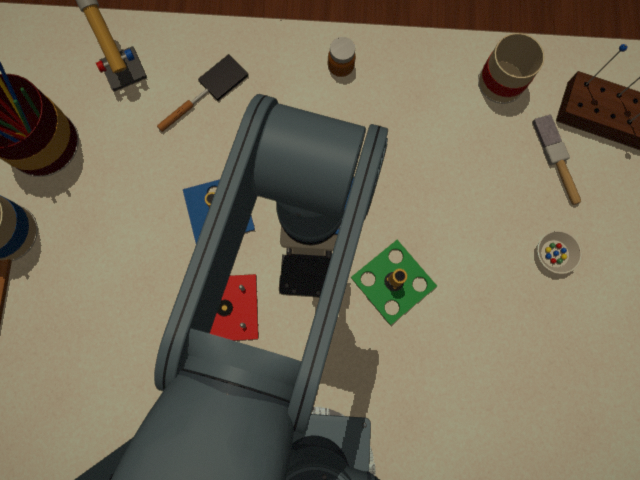

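View pics/s4.png

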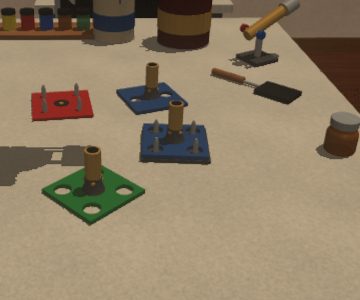

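The arm hides the mount in the top view. The side view shows the burner seated with all four studs through its holes, and the two-hole burner where it was. I'll swing the arm aside for one numeric check and then hand in.

```bash
python3 - <<'E'
from bench import robot
from h import *
robot.move_j([1.6,.259,1.535,0,1.348,-.2])
robot.sleep(.3)
d=robot.get_image("top"); m=masks(d)
for p,z in(((322,203),16),((218,210),8)):
    try: print(square(d,m["blue"],p,z,48))
    except ValueError: print("hidden")
print(robot.current_t(),robot.current_contact_force())
robot.hand_in()
E
```

```text
(array([522.39801025,  15.58904648]), np.float64(-0.09061711872519967), (123.51239013671875, 123.56311798095703))
(array([494.91369629, 228.57946777]), np.float64(0.3444773569987139), (122.68132781982422, 121.32162475585938))
16.05 [ 0.03293045 -0.82325761  0.36603108]
the job is handed in; nothing more can be done
```

The four-hole burner is on the mount plate with all four studs through its holes, and the job is handed in; no verdict was reported. I gripped it by the tube, turned it -0.375 rad and held it all the way down until it touched the plate. Then I let go and moved the arm clear. The whole job took about 16 s of the 38 s allowed.

My last checks, from the final top view unless noted:
- **Position:** the burner's centre was within about 1 mm of the mount's measured centre, and its edges within 0.002 rad of parallel.
- **Height and seating:** the lowering stopped on contact with the tool 8 mm above its height at the grasp, matching the plate's thickness. The side view after release shows the foot flat on the plate.
- **Two-hole burner:** it read within 0.1 mm of where it stood at the start.

One check failed: the first top-view measurement after release found nothing because the arm blocked the view. I swung the arm aside and repeated it. Two readings of the mount's centre, from the top and wrist views, differed by about 3 mm. I used their average, well inside the 10 mm of play round each stud.

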